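# Fit the LED modules into the car lamps of their colour

### The job

Fit each of the four good LED modules (red, amber, green, white) into the car lamp housing whose recess is lined in the colour of its LEDs, so that it lies flat on the recess floor, LEDs up, with its long side along the recess's long side. Lower each one in gently instead of dropping it, and leave the burnt-out dark module and the blue pocket knife where they lie.

Things in the scene. Friction and masses are not known exactly. Their poses are not given: they have to be found in the camera images.
- led_red: good LED module: bright finned aluminium block 34 mm (its x) by 46 mm (its y), 22 mm high, about 60 g, with 12 square red LEDs on a pale board on top. Loose on the desk, LEDs up, any yaw. Origin: centre of its underside; z up. Grip it from above across the 34 mm by its upper 12 mm, so that the fingertips clear the lamp's walls.
- led_amber: good LED module: bright finned aluminium block 34 mm (its x) by 46 mm (its y), 22 mm high, about 60 g, with 12 square orange-amber LEDs on a pale board on top. Loose on the desk, LEDs up, any yaw. Origin: centre of its underside; z up. Grip it from above across the 34 mm by its upper 12 mm, so that the fingertips clear the lamp's walls.
- led_green: good LED module: bright finned aluminium block 34 mm (its x) by 46 mm (its y), 22 mm high, about 60 g, with 12 square green LEDs on a pale board on top. Loose on the desk, LEDs up, any yaw. Origin: centre of its underside; z up. Grip it from above across the 34 mm by its upper 12 mm, so that the fingertips clear the lamp's walls.
- led_white: good LED module: bright finned aluminium block 34 mm (its x) by 46 mm (its y), 22 mm high, about 60 g, with 12 square white LEDs on a grey board on top. Loose on the desk, LEDs up, any yaw. Origin: centre of its underside; z up. Grip it from above across the 34 mm by its upper 12 mm, so that the fingertips clear the lamp's walls.
- lamp_red: grey plastic car lamp housing, recess floor and rim red; fixed to the desk. Recess 52 mm (its x) by 64 mm (its y) inside; floor 6 mm, tops of the 6 mm thick walls 14 mm above the desk. On its +y side a switch end, 20 mm long, 16 mm high, with a 4 mm stub on top; overall 64 by 96 mm. Origin: on the desk under the centre of the recess; z up.
- lamp_amber: tan plastic car lamp housing, recess floor and rim orange-amber; fixed to the desk. Recess 52 mm (its x) by 64 mm (its y) inside; floor 6 mm, tops of the 6 mm thick walls 14 mm above the desk. On its +y side a switch end, 20 mm long, 16 mm high, with a 4 mm stub on top; overall 64 by 96 mm. Origin: on the desk under the centre of the recess; z up.
- lamp_green: grey plastic car lamp housing, recess floor and rim green; fixed to the desk. Recess 52 mm (its x) by 64 mm (its y) inside; floor 6 mm, tops of the 6 mm thick walls 14 mm above the desk. On its +y side a switch end, 20 mm long, 16 mm high, with a 4 mm stub on top; overall 64 by 96 mm. Origin: on the desk under the centre of the recess; z up.
- lamp_white: tan plastic car lamp housing, recess floor and rim white; fixed to the desk. Recess 52 mm (its x) by 64 mm (its y) inside; floor 6 mm, tops of the 6 mm thick walls 14 mm above the desk. On its +y side a switch end, 20 mm long, 16 mm high, with a 4 mm stub on top; overall 64 by 96 mm. Origin: on the desk under the centre of the recess; z up.
- led_burnt: burnt-out LED module, same shape and size as the good ones (34 by 46 by 22 mm) but all dark: blackened LEDs, scorched brown-black board, dark fins. Loose, to be left alone. Origin: centre of its underside.
- knife: blue folding pocket knife with a steel clip, shut, lying flat: 85 mm (its x) by 24 mm, 14 mm high. Loose, to be left alone. Origin: centre of its underside.

How it is judged:
By the outcome, as a careful person would: the job done as asked, in the order asked, and still so for the second after the job is handed in, with the robot touching nothing.
It also fails if it takes over 96 s, if anything falls off the work surface, if the arm or the gripper's body presses on something with over 40 N, if the wrist force passes 120 N, or if a joint passes its speed limit or range.

### The arm

A 6-joint arm with a two-finger parallel gripper is mounted at the origin on the work surface. World frame = base frame: x ahead of the robot, y to its left, z up, the work surface at z = 0. Lengths are in m, angles in rad, forces in N, time in s.
With the tool pointing down it reaches from about 0.375 to 0.9 m from the base axis. Payload 3.1 kg.
Tool frame: the origin (TCP) lies midway between the tips of the shut fingers; the grasp point (between the pads) lies 19 mm behind it (pinch_z is the distance from the TCP to the grasp point, in m); y points along the fingers, z is the direction in which the jaws open and shut, and the axes are right-handed (so a half turn about y gives the same grasp; the last joint's range is limited). The gripper opens to 87 mm and grips with 3 to 60 N. Pads are 19 mm wide; open, the fingers measure 117 mm over their backs; the gripper's body (75 mm by 190 mm) begins 51 mm behind the grasp point.
Start: joints at [1.006, 0.527, 1.433, -0, 1.181, -0.178], TCP at [0.236, 0.579, 0.223] pointing down, gripper open.
Joint ranges: [-3.08, 3.08], [-0.75, 2.2], [0.22, 2.44], [-1.43, 4.57], [0, 2.65], [-2.85, 2.85]. Speed limits (rad/s): [2.79, 2.79, 3.14, 3.14, 3.14, 3.14].

### API

Orientations are given as a unit quaternion [x, y, z, w].
In Python, from rig import * gives the robot as it stands.
- The arm moves only by the tool drive_tool, never from a script. Its argument "plan" is a list of rows, each a list of 7 numbers: the shift along the tool's x, y, z in mm, then the turn, a rotation vector about the tool's x, y, z in degrees, then the finger opening in mm, from 0 to 87. A call has 1 to 10 rows; each row is the pose to reach, as a shift and turn from the pose commanded when the call began, along the tool's axes at that moment; what a row does not reach only later rows make up. A row lasts 1/10 s, in which the tool goes at most 50 mm and 8.59 degrees, less where a joint would pass 70% of its speed; a pose out of reach is approached as far as the arm can. A call with a gripper value outside its range is refused whole. The fingers move at their own pace and stop on an object; "newtons" is the grip in N (left out, the last holds). Time passes only in rows, so rows that repeat a pose let the fingers close. It gives the time, the measured TCP pose, the force and the opening at its end, in the units of the state.
- get_obs(): the state, without advancing time (a new reading comes with each control period).
- camera(name): name is "scene" or "top" or "wrist"; returns the picture (400x640x3 uint8, blue, green, red); there is no depth.
- get_calibration(name): a dict with "fx", "fy", "cx", "cy" (pixels), "origin" and "rotation" of the camera in the world; the wrist camera has in their place "tool_from_camera" (4x4, takes a point from camera to tool coordinates, whose origin is the TCP and whose axes are the tool frame's). Camera axes: x right, y down, z forward; pixel columns grow to the right and rows downward; lengths in m; the calibration is good to about 2 mm. A picture is of the moment at which its call begins: read the wrist's pose just before it. get_calibration takes no time and is no camera call.
- hand_in(): hands the job in, once; it reports no verdict.
Trained networks look in the newest picture that a camera, given by its name, has taken for a name from the list of things; names that differ only in an ending like _2 or _b are one class to them, and where a whole thing is asked for, a point or a joint stands for the part that bears it (a point fixed in the world has none). Each returns a list of dicts, best first, with "conf" (0 to 1); they miss things now and then, are a little off and sometimes report something else, mostly with a low value. They report only what shows in the picture. A call takes as long as a camera call.
- spot_in(camera, target): "location" ([column, row] in pixels, amid what is visible of it).
- mark_of(camera, target): "location" ([column, row] in pixels: a listed point, or the origin of a listed thing).
The state is a dict: "time": time; "q": joint angles; "joint_velocities": joint speeds; "joint_torque": joint torques, N m; "position": TCP position; "tool_rot": TCP orientation; "ft_force": force on the tool from outside, world axes, zero at the start; "moment": the same for the moment, N m; "grip_width": finger opening in m.
Only numpy, scipy, OpenCV 4.12 (cv2) and the standard library are available. Lean on these libraries where they do the work, as an engineer would, in place of code of your own. Each camera call takes 0.05 s, during which the arm holds its last target. There are 200 camera calls.

## Working session

There is one attempt and no reset: what is moved stays moved. The work goes in short steps, Python scripts to look and compute and a tool call to move; the robot and the scene stay as the last step left them, time stands still between calls to the robot, and variables do not carry over. Pictures are saved under pics/ and viewed, about 12 in all and at most 16, crops included, and the job is handed in when it is done.

Besides the shell and the picture viewer there is one more tool, called after "Request:" by a JSON object that holds its "fn" and its "kwargs", one argument or row to a line. drive_tool: Moves the arm, as the interface text tells. Its arguments: {"type":"object","properties":{"plan":{"type":"array","items":{"type":"array","items":{"type":"number"}}},"newtons":{"type":"number"}},"required":["plan"]}

```bash
ls; mkdir -p pics
python3 - <<'E'
from rig import *
import cv2
o=get_obs()
print(o['time'],o['position'],o['tool_rot'],o['grip_width'])
for c in ("top","scene"):
    cv2.imwrite(f"pics/{c}0.png",camera(c)); print(c,get_calibration(c))
print(get_calibration("wrist"))
for n in ["led_red","led_amber","led_green","led_white","led_burnt","knife","lamp_red","lamp_amber","lamp_green","lamp_white"]:
    print(n,[(d['location'],round(d['conf'],2)) for d in mark_of("top",n)[:2]])
E
```

```text
pics
0.0 [0.23531281 0.57818028 0.22157085] [ 0.69465205 -0.13616589  0.13561332 -0.69320012] 0.08720571674840111
top {'fx': 512.7031086868365, 'fy': 512.7031086868365, 'cx': 329.5961786429456, 'cy': 201.0707942874604, 'origin': array([ 0.36925881, -0.01081762,  1.09317332]), 'rotation': array([-0.70185369,  0.70980046, -0.04284011,  0.04182616])}
scene {'fx': 471.7057069472975, 'fy': 471.7057069472975, 'cx': 314.441898734929, 'cy': 188.8764496125857, 'origin': array([ 1.33292957, -0.6211809 ,  0.75945444]), 'rotation': array([ 0.79401   ,  0.39710581, -0.20428959, -0.4124571 ])}
{'fx': 278.11639585046913, 'fy': 278.11639585046913, 'cx': 318.0112551638597, 'cy': 197.90636748127392, 'tool_from_camera': array([[-3.74026810e-04,  9.66985695e-01,  2.54830385e-01,
        -6.97471707e-02],
       [ 4.39512997e-04, -2.54830219e-01,  9.66985712e-01,
        -1.61637294e-01],
       [ 9.99999833e-01,  4.73679847e-04, -3.29689447e-04,
         4.52310804e-04],
       [ 0.00000000e+00,  0.00000000e+00,  0.00000000e+00,
         1.00000000e+00]])}
led_red [([344.5, 152.4], 0.92)]
led_amber [([459.4, 275.5], 0.57)]
led_green [([410.2, 136.7], 0.6), ([272.0, 221.5], 0.59)]
led_white [([410.9, 136.7], 0.83), ([345.9, 152.4], 0.63)]
led_burnt [([189.3, 175.5], 0.58)]
knife [([432.1, 205.8], 0.79)]
lamp_red [([277.7, 144.9], 0.91)]
lamp_amber [([181.0, 252.9], 0.85)]
lamp_green [([481.5, 192.7], 0.93)]
lamp_white [([359.9, 226.8], 0.87)]
```

View pics/top0.png

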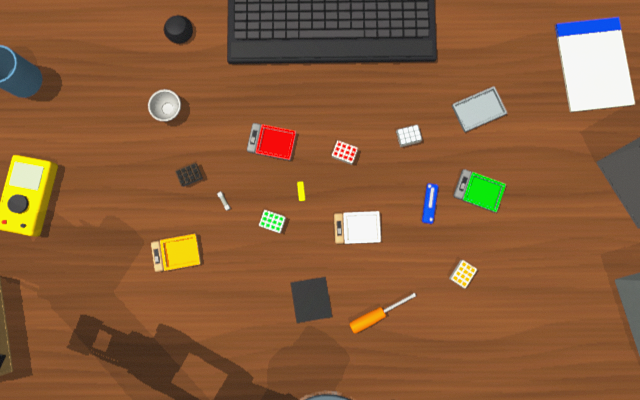

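View pics/scene0.png

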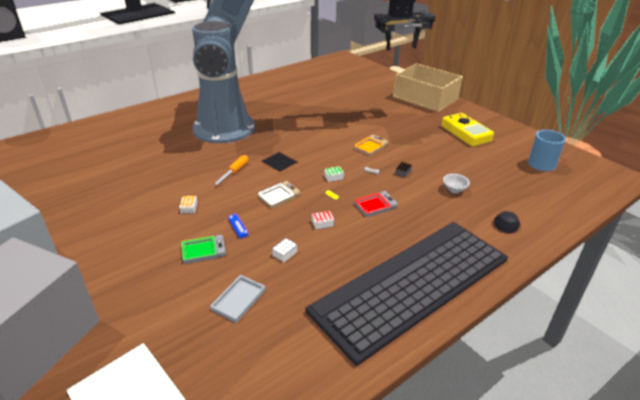

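The top view shows red LED (344,152), amber (463,274), green (272,221), white (409,136), burnt (189,175) and knife (430,203). The lamps are red (277,143), amber (180,252), green (482,191) and white (360,227). The networks agree, except that led_amber is about 4 px off. The scene view shows nothing stacked.

```bash
cat > h.py <<'E'
from rig import *
import cv2, numpy as np
from scipy.spatial.transform import Rotation as R
def campose(cam,obs=None):
    c=get_calibration(cam)
    if cam=="wrist":
        T=np.array(c['tool_from_camera']); Rt=R.from_quat(obs['tool_rot']).as_matrix()
        return c,Rt@T[:3,:3],Rt@T[:3,3]+obs['position']
    r=np.array(c['rotation']); 
    return c,R.from_quat(r).as_matrix(),np.array(c['origin'])
def p2w(P,uv,z):
    c,Rm,o=P; uv=np.atleast_2d(np.asarray(uv,float))
    d=np.c_[(uv[:,0]-c['cx'])/c['fx'],(uv[:,1]-c['cy'])/c['fy'],np.ones(len(uv))]@Rm.T
    return (o+d*((z-o[2])/d[:,2])[:,None])
def w2p(P,X):
    c,Rm,o=P; p=(np.atleast_2d(X)-o)@Rm
    return np.c_[p[:,0]/p[:,2]*c['fx']+c['cx'],p[:,1]/p[:,2]*c['fy']+c['cy']]
def mask(img,col):
    h,s,v=[x.astype(int) for x in cv2.split(cv2.cvtColor(img,cv2.COLOR_BGR2HSV))]
    if col=="red": m=((h<6)|(h>174))&(s>170)&(v>150)
    if col=="amber": m=(h>=15)&(h<30)&(s>170)&(v>190)
    if col=="green": m=(h>45)&(h<75)&(s>120)&(v>100)
    if col=="white": m=(s<40)&(v>150)
    return m.astype(np.uint8)
def rect(img,P,col,near,z,rad):
    """min-area rectangle in world coords at height z of the colour within rad m of near: centre, sizes, yaw of long side (deg)"""
    ys,xs=np.nonzero(mask(img,col))
    if len(xs)<5: return None
    c=np.c_[xs,ys]; w=p2w(P,c,z)[:,:2]
    w=w[np.linalg.norm(w-near,axis=1)<rad]
    if len(w)<5: return None
    (c,(a,b),t)=cv2.minAreaRect((w*1000).astype(np.float32))
    if a<b: t+=90; a,b=b,a
    return np.round(c,1),round(a,1),round(b,1),round((t+90)%180-90,1),len(w)
def tgt(o,x,y,z,yaw_long):
    """moves in tool axes to put TCP at x,y,z (mm), tool down, jaws across the long side"""
    Rt=R.from_quat(o['tool_rot']).as_matrix(); d=Rt.T@(np.array([x,y,z])/1000-o['position'])*1000
    best=None
    for k in (0,180):
        a=np.radians(yaw_long+90+k); zt=np.array([np.cos(a),np.sin(a),0]); yt=np.array([0,0,-1.]); xt=np.cross(yt,zt)
        rv=(R.from_matrix(Rt).inv()*R.from_matrix(np.c_[xt,yt,zt])).as_rotvec(degrees=True)
        print("shift",d.round(1),"turn",rv.round(1))
E
python3 - <<'E'
from h import *
o=get_obs(); print(R.from_quat(o['tool_rot']).as_matrix().round(3))
img=cv2.imread("pics/top0.png"); P=campose("top")
L=dict(red=(344,152),amber=(463,274),green=(272,221),white=(409,136)); H=dict(red=(277,143),amber=(180,252),green=(482,191),white=(360,227))
for c in L:
    print(c,rect(img,P,c,p2w(P,L[c],.022)[0,:2],.022,.035), rect(img,P,c,p2w(P,H[c],.014)[0,:2],.014,.06))
for n,uv in dict(burnt=(189,175),knife=(430,203)).items(): print(n,p2w(P,uv,.01).round(3))
E
```

```text
[[ 0.926  0.     0.377]
 [-0.377  0.     0.926]
 [ 0.    -1.     0.   ]]
red (array([604.5, -46.2]), 39.2, 26.2, 67.2, 70) (array([629.9, 102.1]), 74.8, 64.8, 77.9, 989)
amber (array([ 343.4, -289. ]), 39.3, 27.6, -33.2, 102) (array([395.8, 302.6]), 76.2, 65.6, -80.3, 1109)
green (array([457.8, 108.8]), 40.6, 27.8, 70.9, 120) (array([ 515.9, -341.6]), 76.4, 64.5, 68.8, 1053)
white (array([ 639.9, -184.2]), 46.6, 34.3, -76.3, 337) (array([443.2, -73.3]), 90.7, 65.1, -88.2, 1136)
burnt [[0.559 0.287 0.01 ]]
knife [[ 0.493 -0.227  0.01 ]]
```

Run:
```python
from h import *
tgt(get_obs(),604.5,-46.2,150,67.2)
```

```text
shift [ 577.3   72.6 -439.8] turn [ -0.  -89.4   0. ]
shift [ 577.3   72.6 -439.8] turn [-0.  90.6 -0. ]
```

Request:
{"fn": "drive_tool", "kwargs": {
  "plan": [
    [577,72,-440,0,90.6,0,60],
    [577,72,-440,0,90.6,0,60],
    [577,72,-440,0,90.6,0,60],
    [577,72,-440,0,90.6,0,60],
    [577,72,-440,0,90.6,0,60],
    [577,72,-440,0,90.6,0,60],
    [577,72,-440,0,90.6,0,60],
    [577,72,-440,0,90.6,0,60],
    [577,72,-440,0,90.6,0,60],
    [577,72,-440,0,90.6,0,60]
  ],
  "newtons": 20
}}

```text
time: 1.6
position: [0.4894, 0.1483, 0.1733]
tool_rot: [0.413, -0.574, 0.574, -0.414]
ft_force: [0.8, -0.0, -0.5]
grip_width: 0.0598
```

Run:
```python
from h import *
o=get_obs();print(o['time'],o['position'],o['q']);tgt(o,604.5,-46.2,150,67.2)
```

```text
1.6 [0.48938864 0.14829691 0.17331286] [7.53456829e-02 4.45776549e-01 1.76714868e+00 1.54354097e-04
 9.27703909e-01 3.97569150e-01]
shift [148.   23.4 170.8] turn [-0.000e+00 -1.757e+02  1.000e-01]
shift [148.   23.4 170.8] turn [-0.   4.3 -0. ]
```

Request:
{"fn": "drive_tool", "kwargs": {
  "plan": [
    [148,23,171,0,4.3,0,60],
    [148,23,171,0,4.3,0,60],
    [148,23,171,0,4.3,0,60],
    [148,23,171,0,4.3,0,60],
    [148,23,171,0,4.3,0,60],
    [148,23,171,0,4.3,0,60],
    [148,23,171,0,4.3,0,60],
    [148,23,171,0,4.3,0,60]
  ]
}}

```text
time: 2.4
position: [0.6039, -0.0425, 0.1501]
tool_rot: [-0.394, 0.588, -0.587, 0.393]
ft_force: [0.3, 0.1, -0.1]
grip_width: 0.0601
```

```bash
cat > look.py <<'E'
import sys
from h import *
# look.py colour kind nearx neary name : measure with wrist
col,kind,x,y,name=sys.argv[1:6]; near=np.array([float(x),float(y)])/1000
o=get_obs(); img=camera("wrist"); P=campose("wrist",o)
z,rad=(.022,.04) if kind=="led" else (.014,.065)
r=rect(img,P,col,near,z,rad); print(o['time'],(o['position']*1000).round(1),o['joint_velocities'].max().round(3),r)
if r:
    a=np.radians(r[3]); u=np.array([np.cos(a),np.sin(a)])*r[1]/2000; v=np.array([-np.sin(a),np.cos(a)])*r[2]/2000; c=r[0]/1000
    q=np.array([np.r_[c+s*u+t*v,z] for s,t in((1,1),(1,-1),(-1,-1),(-1,1))])
    cv2.polylines(img,[w2p(P,q).round().astype(int)],True,(255,0,255),1)
cv2.imwrite(f"pics/{name}.png",img)
if r and kind=="led": tgt(o,r[0][0],r[0][1],11,r[3])
E
python3 look.py red led 604.5 -46.2 w1; sed -i 's/^img=x//' look.py
python3 - <<'E'
from h import *
o=get_obs();P=campose("wrist",o);img=cv2.imread("pics/w1.png")
for c,p in dict(red=(629.9,102.1),green=(516,-341.6),white=(443,-73)).items(): print(c,rect(img,P,c,np.array(p)/1000,.014,.065))
E
```

```text
2.4 [603.9 -42.5 150.1] 0.013 (array([606.1, -44. ]), 39.8, 28.1, 68.5, 469)
shift [  0.6 139.1   2.8] turn [0.000e+00 1.791e+02 1.000e-01]
shift [  0.6 139.1   2.8] turn [ 0.1 -0.9 -0. ]
red (array([630.3, 102. ]), 69.6, 60.7, 77.7, 440)
green None
white (array([477.3, -82.9]), 58.6, 43.2, -50.0, 651)
```

View pics/w1.png

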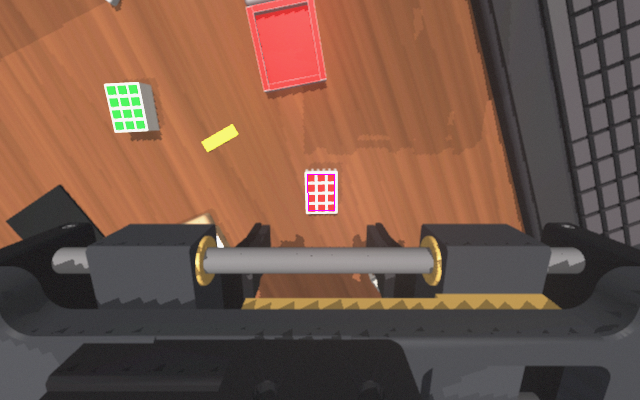

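The wrist view has the red module at (321,192), centred between the fingers, and the red lamp at about (287,45). Wrist and top agree within about 2 mm. Next I descend, grip and lift.

Request:
{"fn": "drive_tool", "kwargs": {
  "plan": [
    [0.6,50,2.8,0,-0.9,0,60],
    [0.6,100,2.8,0,-0.9,0,60],
    [0.6,125,2.8,0,-0.9,0,60],
    [0.6,139,2.8,0,-0.9,0,60],
    [0.6,139,2.8,0,-0.9,0,60],
    [0.6,139,2.8,0,-0.9,0,25],
    [0.6,139,2.8,0,-0.9,0,25],
    [0.6,139,2.8,0,-0.9,0,25],
    [0.6,139,2.8,0,-0.9,0,25],
    [0.6,139,2.8,0,-0.9,0,25]
  ],
  "newtons": 20
}}

```text
time: 3.45
position: [0.6077, -0.0454, 0.0123]
tool_rot: [0.398, -0.584, 0.585, -0.398]
ft_force: [-0.9, 0.7, 5.3]
grip_width: 0.0339
```

Run:
```python
from h import *
tgt(get_obs(),630.1,102.0,70,77.8)
```

```text
shift [-145.4  -57.7  -33.1] turn [ 0.000e+00  1.707e+02 -1.000e-01]
shift [-145.4  -57.7  -33.1] turn [-0.1 -9.3 -0. ]
```

Request:
{"fn": "drive_tool", "kwargs": {
  "plan": [
    [0,-25,0,0,0,0,25],
    [0,-58,0,0,0,0,25],
    [-48,-58,-11,0,-3,0,25],
    [-96,-58,-22,0,-7,0,25],
    [-145.4,-57.7,-33,0,-9.3,0,25],
    [-145.4,-57.7,-33,0,-9.3,0,25],
    [-145.4,-57.7,-33,0,-9.3,0,25],
    [-145.4,-57.7,-33,0,-9.3,0,25]
  ]
}}

```text
time: 4.25
position: [0.6295, 0.1013, 0.0687]
tool_rot: [-0.444, 0.55, -0.55, 0.444]
ft_force: [0.1, -0.5, -0.9]
grip_width: 0.0335
```

```bash
python3 look.py red led 630 102 w2
python3 - <<'E'
from h import *
tgt(get_obs(),630.1,102.0,18.5,77.8)
E
```

```text
4.25 [629.5 101.3  68.7] 0.004 (array([632.1, 109.8]), 63.3, 59.5, 77.8, 3507)
shift [-8.9 57.7  0.7] turn [-1.0e-01  1.8e+02  0.0e+00]
shift [-8.9 57.7  0.7] turn [ 0. -0.  0.]
shift [-1.3 50.2  0.2] turn [ -0.  179.9   0. ]
shift [-1.3 50.2  0.2] turn [ 0.  -0.1  0. ]
```

View pics/w2.png

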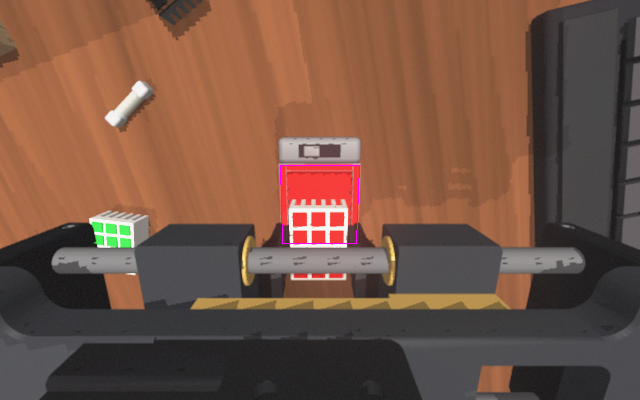

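The module sits squarely over the red recess (module around 318,240; lamp rim 280–360), so I lower it gently.

Request:
{"fn": "drive_tool", "kwargs": {
  "plan": [
    [-1,25,0.2,0,0,0,25],
    [-1,40,0.2,0,0,0,25],
    [-1,45,0.2,0,0,0,25],
    [-1,48,0.2,0,0,0,25],
    [-1,49.5,0.2,0,0,0,25],
    [-1,50.5,0.2,0,0,0,25],
    [-1,50.5,0.2,0,0,0,25],
    [-1,50.5,0.2,0,0,0,25]
  ]
}}

```text
time: 5.1
position: [0.6306, 0.1031, 0.0189]
tool_rot: [0.444, -0.55, 0.55, -0.444]
ft_force: [0.4, 0.4, -1.3]
grip_width: 0.0334
```

Request:
{"fn": "drive_tool", "kwargs": {
  "plan": [
    [0,0.5,0,0,0,0,25],
    [0,1,0,0,0,0,25],
    [0,1,0,0,0,0,25]
  ]
}}

```text
time: 5.4
position: [0.6305, 0.1031, 0.0183]
tool_rot: [0.444, -0.55, 0.55, -0.444]
ft_force: [-2.0, 0.5, 5.4]
grip_width: 0.0339
```

Contact registers at +5 N. I open and retreat upward.

Request:
{"fn": "drive_tool", "kwargs": {
  "plan": [
    [0,0,0,0,0,0,50],
    [0,0,0,0,0,0,50],
    [0,0,0,0,0,0,50],
    [0,-20,0,0,0,0,60],
    [0,-60,0,0,0,0,60],
    [0,-110,0,0,0,0,60],
    [0,-132,0,0,0,0,60]
  ]
}}

```text
time: 6.1
position: [0.6326, 0.103, 0.1536]
tool_rot: [0.442, -0.549, 0.552, -0.446]
ft_force: [0.3, -0.1, 0.9]
grip_width: 0.0593
```

```bash
python3 look.py red led 630 102 w3
python3 - <<'E'
from h import *
o=get_obs();tgt(o,343.4,-289,150,-33.2); print(o['q'])
E
```

```text
6.1 [632.6 103.  153.6] 0.412 (array([631.2, 105.6]), 69.9, 59.3, 77.7, 1803)
shift [ -2.  142.6  -2.9] turn [-1.000e-01 -1.799e+02  6.000e-01]
shift [ -2.  142.6  -2.9] turn [-0.4  0.1 -0.1]
shift [ 444.7    3.  -201.4] turn [ -0.6 -69.    0.3]
shift [ 444.7    3.  -201.4] turn [ -0.3 111.   -0.7]
[-1.24315649e-02  6.22114598e-01  1.45704116e+00  7.19174643e-05
  1.05094470e+00  2.00380136e-01]
```

View pics/w3.png

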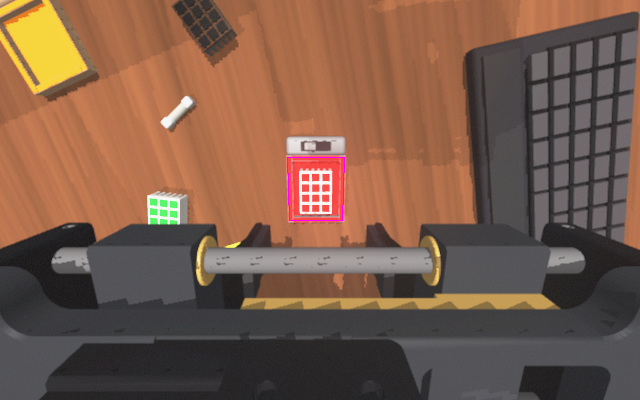

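The red module lies flat in its recess, centred and aligned at (316,190). Amber is next.

Request:
{"fn": "drive_tool", "kwargs": {
  "plan": [
    [444.7,3,-201.4,0,-69,0,60],
    [444.7,3,-201.4,0,-69,0,60],
    [444.7,3,-201.4,0,-69,0,60],
    [444.7,3,-201.4,0,-69,0,60],
    [444.7,3,-201.4,0,-69,0,60],
    [444.7,3,-201.4,0,-69,0,60],
    [444.7,3,-201.4,0,-69,0,60],
    [444.7,3,-201.4,0,-69,0,60],
    [444.7,3,-201.4,0,-69,0,60],
    [444.7,3,-201.4,0,-69,0,60]
  ]
}}

```text
time: 7.15
position: [0.3531, -0.2704, 0.1462]
tool_rot: [-0.678, 0.201, -0.201, 0.678]
ft_force: [0.3, -0.7, 0.5]
grip_width: 0.0599
```

Run:
```python
from h import *
o=get_obs();tgt(o,343.4,-289,150,-33.2); print(o['q'])
```

```text
shift [  2.1  -3.8 -20.9] turn [-0.   0.1 -0. ]
shift [  2.1  -3.8 -20.9] turn [  -0.  -179.9    0. ]
[-9.05818217e-01  4.17942350e-01  1.95016119e+00  8.52347478e-05
  7.73713073e-01 -1.89977191e+00]
```

Request:
{"fn": "drive_tool", "kwargs": {
  "plan": [
    [1.5,-3,-12,0,0,0,60],
    [1.5,-3,-12,0,0,0,60],
    [1.5,-3,-12,0,0,0,60],
    [1.5,-3,-12,0,0,0,60]
  ]
}}

```text
time: 7.55
position: [0.3495, -0.2785, 0.1493]
tool_rot: [-0.677, 0.202, -0.201, 0.678]
ft_force: [-0.3, -0.4, 0.2]
grip_width: 0.0597
```

```bash
python3 look.py amber led 343.4 -289 w4
```

```text
7.55 [ 349.5 -278.5  149.3] 0.01 (array([ 344.2, -287.2]), 39.7, 28.1, -34.3, 468)
shift [  0.4 138.3 -10.3] turn [-0.   1.2 -0.1]
shift [  0.4 138.3 -10.3] turn [-1.000e-01 -1.788e+02  1.000e-01]
```

Request:
{"fn": "drive_tool", "kwargs": {
  "plan": [
    [0.4,50,-10.3,0,1.2,0,60],
    [0.4,100,-10.3,0,1.2,0,60],
    [0.4,125,-10.3,0,1.2,0,60],
    [0.4,137.5,-10.3,0,1.2,0,60],
    [0.4,137.5,-10.3,0,1.2,0,60],
    [0.4,137.5,-10.3,0,1.2,0,25],
    [0.4,137.5,-10.3,0,1.2,0,25],
    [0.4,137.5,-10.3,0,1.2,0,25],
    [0.4,137.5,-10.3,0,1.2,0,25],
    [0.4,137.5,-10.3,0,1.2,0,25]
  ]
}}

```text
time: 8.6
position: [0.3441, -0.2893, 0.0128]
tool_rot: [0.676, -0.209, 0.21, -0.675]
ft_force: [0.1, 1.4, 6.1]
grip_width: 0.0336
```

Run:
```python
from h import *
o=get_obs();tgt(o,395.8,302.6,100,-80.3);tgt(o,470,0,100,-57);print(o['q'])
```

```text
shift [-291.7  -87.9  517.5] turn [-0.  45.9  0.1]
shift [-291.7  -87.9  517.5] turn [ 1.000e-01 -1.341e+02  0.000e+00]
shift [-59.5 -87.4 309.8] turn [ 0.  22.6  0.1]
shift [-59.5 -87.4 309.8] turn [ 1.000e-01 -1.574e+02 -0.000e+00]
[-9.48764359e-01  7.03571195e-01  2.02006188e+00  3.85201771e-04
  4.16315575e-01 -1.91924689e+00]
```

Request:
{"fn": "drive_tool", "kwargs": {
  "plan": [
    [0,-30,0,0,0,0,25],
    [0,-75,0,0,0,0,25],
    [-12,-87,48,0,4,0,25],
    [-20,-87,96,0,8,0,25],
    [-28,-87,144,0,12,0,25],
    [-37,-87,192,0,15,0,25],
    [-46,-87,240,0,18,0,25],
    [-54,-87,288,0,21,0,25],
    [-60,-87,310,0,22.6,0,25],
    [-60,-87,310,0,22.6,0,25]
  ]
}}

```text
time: 9.6
position: [0.4699, 0.0033, 0.0992]
tool_rot: [-0.622, 0.336, -0.336, 0.622]
ft_force: [-0.3, -0.3, -2.2]
grip_width: 0.0339
```

Run:
```python
from h import *
o=get_obs();tgt(o,395.8,302.6,100,-80.3);print(o['q'])
```

```text
shift [-290.9   -0.8  102.2] turn [-0.  23.6  0. ]
shift [-290.9   -0.8  102.2] turn [ 0.000e+00 -1.564e+02  1.000e-01]
[-2.31597138e-01  5.32384513e-01  1.92830312e+00  4.79986771e-04
  6.80178288e-01 -8.12644554e-01]
```

Request:
{"fn": "drive_tool", "kwargs": {
  "plan": [
    [-291,0,102,0,23.6,0,25],
    [-291,0,102,0,23.6,0,25],
    [-291,0,102,0,23.6,0,25],
    [-291,0,102,0,23.6,0,25],
    [-291,0,102,0,23.6,0,25],
    [-291,0,102,0,23.6,0,25],
    [-291,0,102,0,23.6,0,25],
    [-291,0,102,0,23.6,0,25],
    [-291,0,102,0,23.6,0,25],
    [-291,0,102,0,23.6,0,25]
  ]
}}

```text
time: 10.6
position: [0.3966, 0.2987, 0.0989]
tool_rot: [0.539, -0.458, 0.458, -0.539]
ft_force: [0.5, -0.3, -0.3]
grip_width: 0.0343
```

```bash
python3 look.py amber lamp 395.8 302.6 w5
python3 - <<'E'
from h import *
tgt(get_obs(),395.8,302.6,19,-80.3)
E
```

```text
10.6 [396.6 298.7  98.9] 0.006 (array([398.2, 301.2]), 80.2, 62.7, -80.4, 3652)
shift [-4.1 80.  -0.3] turn [ 0.  -0.4  0. ]
shift [-4.1 80.  -0.3] turn [-0.000e+00  1.796e+02  1.000e-01]
```

View pics/w5.png

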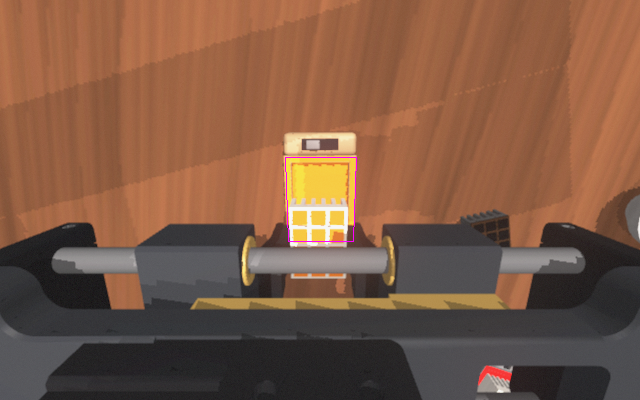

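The amber module is over the amber recess (module centre about 318, lamp centre 321) and the LEDs point up. I lower it.

Request:
{"fn": "drive_tool", "kwargs": {
  "plan": [
    [-4,30,1,0,0,0,25],
    [-4,60,1,0,0,0,25],
    [-4,72,1,0,0,0,25],
    [-4,76,1,0,0,0,25],
    [-4,78,1,0,0,0,25],
    [-4,79.2,1,0,0,0,25],
    [-4,79.8,1,0,0,0,25],
    [-4,80.3,1,0,0,0,25],
    [-4,80.3,1,0,0,0,25]
  ]
}}

```text
time: 11.55
position: [0.397, 0.3046, 0.0192]
tool_rot: [-0.539, 0.457, -0.457, 0.54]
ft_force: [0.1, -1.1, -0.7]
grip_width: 0.0339
```

Request:
{"fn": "drive_tool", "kwargs": {
  "plan": [
    [0,0.5,0,0,0,0,25],
    [0,1,0,0,0,0,25],
    [0,1,0,0,0,0,25]
  ]
}}

```text
time: 11.85
position: [0.397, 0.3046, 0.0188]
tool_rot: [-0.539, 0.457, -0.457, 0.54]
ft_force: [-0.6, -0.5, 7.3]
grip_width: 0.0339
```

Contact. I release and lift.

Request:
{"fn": "drive_tool", "kwargs": {
  "plan": [
    [0,0,0,0,0,0,50],
    [0,0,0,0,0,0,50],
    [0,0,0,0,0,0,50],
    [0,-20,0,0,0,0,60],
    [0,-60,0,0,0,0,60],
    [0,-110,0,0,0,0,60],
    [0,-132,0,0,0,0,60],
    [0,-132,0,0,0,0,60]
  ]
}}

```text
time: 12.65
position: [0.399, 0.3055, 0.153]
tool_rot: [-0.537, 0.456, -0.459, 0.542]
ft_force: [-0.2, 0.3, -0.4]
grip_width: 0.0598
```

```bash
python3 look.py amber led 396 303 w6
python3 - <<'E'
from h import *
o=get_obs();tgt(o,457.8,108.8,150,70.9); print(o['q'])
E
```

```text
12.65 [399.  305.5 153. ] 0.064 (array([396.9, 305.4]), 72.2, 62.3, -80.6, 1968)
shift [ 1.00e-01  1.42e+02 -3.20e+00] turn [-0.4  0.  -0.1]
shift [ 1.00e-01  1.42e+02 -3.20e+00] turn [  -0.2 -180.     0.7]
shift [203.2   1.   27.3] turn [-1.000e-01 -1.515e+02  3.000e-01]
shift [203.2   1.   27.3] turn [-0.2 28.5 -0.1]
[ 4.30657578e-01  4.68432599e-01  1.81449777e+00 -3.82413968e-05
  8.54864610e-01  2.66610762e-01]
```

View pics/w6.png

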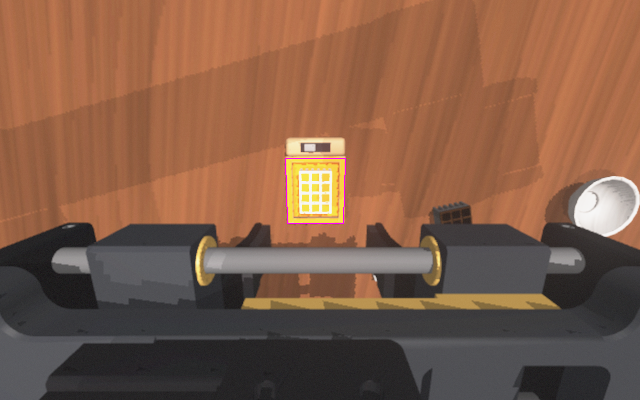

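Amber is seated and centred at (316,192). Green is next.

Request:
{"fn": "drive_tool", "kwargs": {
  "plan": [
    [203,1,27,0,28.5,0,60],
    [203,1,27,0,28.5,0,60],
    [203,1,27,0,28.5,0,60],
    [203,1,27,0,28.5,0,60],
    [203,1,27,0,28.5,0,60],
    [203,1,27,0,28.5,0,60],
    [203,1,27,0,28.5,0,60],
    [203,1,27,0,28.5,0,60]
  ]
}}

```text
time: 13.5
position: [0.4553, 0.1099, 0.1481]
tool_rot: [-0.411, 0.576, -0.575, 0.41]
ft_force: [-0.0, 0.4, 0.4]
grip_width: 0.0601
```

```bash
python3 look.py green led 457.8 108.8 w7
```

```text
13.5 [455.3 109.9 148.1] 0.007 (array([459.4, 110.3]), 40.5, 27.7, 70.6, 499)
shift [ -1.8 137.1   4. ] turn [   0.  -179.6   -0.2]
shift [ -1.8 137.1   4. ] turn [0.1 0.4 0. ]
```

Request:
{"fn": "drive_tool", "kwargs": {
  "plan": [
    [-1.8,50,4,0,0.4,0,60],
    [-1.8,100,4,0,0.4,0,60],
    [-1.8,125,4,0,0.4,0,60],
    [-1.8,136.5,4,0,0.4,0,60],
    [-1.8,136.5,4,0,0.4,0,60],
    [-1.8,136.5,4,0,0.4,0,25],
    [-1.8,136.5,4,0,0.4,0,25],
    [-1.8,136.5,4,0,0.4,0,25],
    [-1.8,136.5,4,0,0.4,0,25],
    [-1.8,136.5,4,0,0.4,0,25]
  ]
}}

```text
time: 14.55
position: [0.4611, 0.1089, 0.0131]
tool_rot: [0.408, -0.577, 0.578, -0.408]
ft_force: [-0.3, 1.2, 6.0]
grip_width: 0.0335
```

Run:
```python
from h import *
o=get_obs();tgt(o,515.9,-341.6,100,68.8)
```

```text
shift [406.3 -86.9 202.2] turn [-0.000e+00 -1.783e+02  1.000e-01]
shift [406.3 -86.9 202.2] turn [-0.1  1.7 -0. ]
```

Request:
{"fn": "drive_tool", "kwargs": {
  "plan": [
    [0,-30,0,0,0,0,25],
    [0,-75,0,0,0,0,25],
    [406,-87,202,0,1.7,0,25],
    [406,-87,202,0,1.7,0,25],
    [406,-87,202,0,1.7,0,25],
    [406,-87,202,0,1.7,0,25],
    [406,-87,202,0,1.7,0,25],
    [406,-87,202,0,1.7,0,25],
    [406,-87,202,0,1.7,0,25],
    [406,-87,202,0,1.7,0,25]
  ]
}}

```text
time: 15.55
position: [0.5088, -0.2901, 0.0979]
tool_rot: [-0.399, 0.584, -0.584, 0.399]
ft_force: [1.0, 0.7, -1.2]
grip_width: 0.0339
```

Run:
```python
from h import *
o=get_obs();tgt(o,515.9,-341.6,100,68.8)
```

```text
shift [45.4 -2.2 25.3] turn [  0.  179.9   0. ]
shift [45.4 -2.2 25.3] turn [ 0.  -0.1 -0. ]
```

Request:
{"fn": "drive_tool", "kwargs": {
  "plan": [
    [42,-1,23,0,0,0,25],
    [42,-1,23,0,0,0,25],
    [42,-1,23,0,0,0,25],
    [42,-1,23,0,0,0,25]
  ]
}}

```text
time: 15.95
position: [0.5145, -0.334, 0.0983]
tool_rot: [-0.4, 0.584, -0.582, 0.399]
ft_force: [-0.5, 0.1, -0.7]
grip_width: 0.0338
```

```bash
python3 look.py green lamp 515.9 -341.6 w8
python3 - <<'E'
from h import *
tgt(get_obs(),515.9,-341.6,19,68.8)
E
```

```text
15.95 [ 514.5 -334.    98.3] 0.017 (array([ 517.8, -338.4]), 71.0, 63.4, 68.9, 3392)
shift [ 7.1 79.4  4.1] turn [-1.000e-01 -1.799e+02 -2.000e-01]
shift [ 7.1 79.4  4.1] turn [ 0.1  0.1 -0.1]
```

View pics/w8.png

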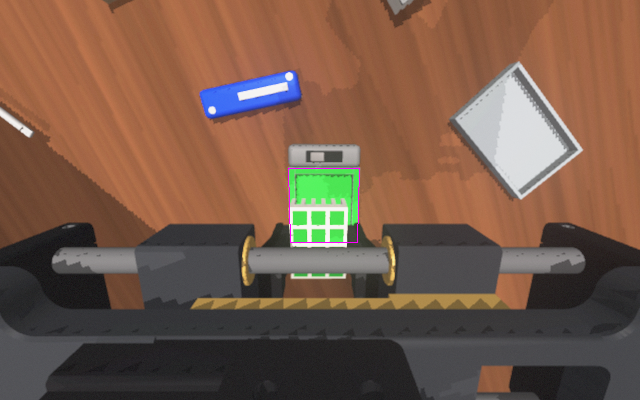

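The green module (centre about 319) sits slightly left of the lamp (324), which matches the computed +4 mm correction. I lower it.

Request:
{"fn": "drive_tool", "kwargs": {
  "plan": [
    [7,20,4,0,0,0,25],
    [7,50,4,0,0,0,25],
    [7,70,4,0,0,0,25],
    [7,75,4,0,0,0,25],
    [7,77,4,0,0,0,25],
    [7,78.5,4,0,0,0,25],
    [7,79.1,4,0,0,0,25],
    [7,79.6,4,0,0,0,25],
    [7,79.6,4,0,0,0,25]
  ]
}}

```text
time: 16.9
position: [0.517, -0.3438, 0.0199]
tool_rot: [0.399, -0.583, 0.584, -0.4]
ft_force: [-0.0, 0.6, -1.0]
grip_width: 0.0336
```

Request:
{"fn": "drive_tool", "kwargs": {
  "plan": [
    [0,0.5,0,0,0,0,25],
    [0,1,0,0,0,0,25],
    [0,1,0,0,0,0,25]
  ]
}}

```text
time: 17.2
position: [0.5169, -0.3438, 0.0192]
tool_rot: [0.399, -0.583, 0.584, -0.399]
ft_force: [-0.9, 1.3, 4.9]
grip_width: 0.0337
```

Request:
{"fn": "drive_tool", "kwargs": {
  "plan": [
    [0,0,0,0,0,0,50],
    [0,0,0,0,0,0,50],
    [0,0,0,0,0,0,50],
    [0,-20,0,0,0,0,60],
    [0,-60,0,0,0,0,60],
    [0,-110,0,0,0,0,60],
    [0,-132,0,0,0,0,60],
    [0,-132,0,0,0,0,60]
  ]
}}

```text
time: 18.0
position: [0.5189, -0.3455, 0.1545]
tool_rot: [0.399, -0.58, 0.587, -0.4]
ft_force: [0.9, -1.0, -0.8]
grip_width: 0.0597
```

```bash
python3 look.py green led 517 -342 w9
python3 - <<'E'
from h import *
o=get_obs();tgt(o,639.9,-184.2,150,-76.3); print(o['q'])
E
```

```text
18.0 [ 518.9 -345.5  154.5] 0.062 (array([ 517.5, -338.9]), 71.8, 62.0, 68.7, 2354)
shift [ -6.1 143.4  -4.9] turn [   0.3 -179.9    0.8]
shift [ -6.1 143.4  -4.9] turn [-0.5  0.1  0.2]
shift [-193.4    1.8   56.2] turn [ -0.2 -34.9   0.2]
shift [-193.4    1.8   56.2] turn [ -0.2 145.1  -0.2]
[-7.66448799e-01  6.04900739e-01  1.51036544e+00 -2.32733714e-05
  1.02234356e+00 -3.96398882e-01]
```

View pics/w9.png

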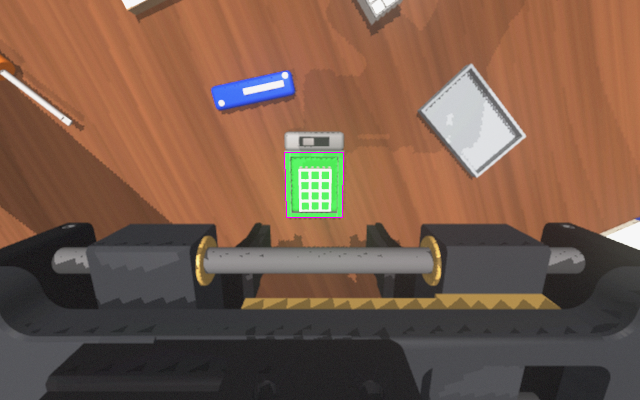

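Green is seated, but a little toward the near end (module 168–211, rim 152–217). I check the margin in numbers and work out the white lamp accurately.

Run:
```python
from h import *
o=get_obs();P=campose("wrist",o);img=cv2.imread("pics/w9.png")
print("board",rect(img,P,"white",np.array([.517,-.342]),.028,.035),"rim",rect(img,P,"green",np.array([.517,-.342]),.014,.065))
t=camera("top");Pt=campose("top");cv2.imwrite("pics/top1.png",t)
for c,p in dict(red=(630,102),amber=(396,303),green=(516,-342)).items():
    n=np.array(p)/1000; print(c,rect(t,Pt,"white",n,.028,.035),rect(t,Pt,c,n,.014,.065))
# white lamp: stricter mask
n=np.array([.443,-.073])
h,s,v=cv2.split(cv2.cvtColor(t,cv2.COLOR_BGR2HSV))
uv=w2p(Pt,np.r_[n,.014])[0].round().astype(int);cr=t[uv[1]-30:uv[1]+30,uv[0]-45:uv[0]+45]
cv2.imwrite("pics/wl.png",cv2.resize(cr,None,fx=8,fy=8,interpolation=cv2.INTER_NEAREST));print(uv)
```

```text
board (array([ 515.6, -339.7]), 47.6, 34.3, 68.8, 710) rim (array([ 515.5, -337.2]), 73.0, 62.1, 68.8, 2500)
red (array([627.5, 101.6]), 45.9, 34.3, 77.9, 83) (array([629.9, 102.2]), 75.0, 64.8, 78.0, 634)
amber (array([395.4, 302.8]), 47.1, 35.0, -80.4, 139) (array([395.9, 302.6]), 76.4, 65.6, -80.0, 745)
green None (array([ 535. , -371.2]), 10.6, 6.5, 89.4, 16)
[358 227]
```

View pics/wl.png

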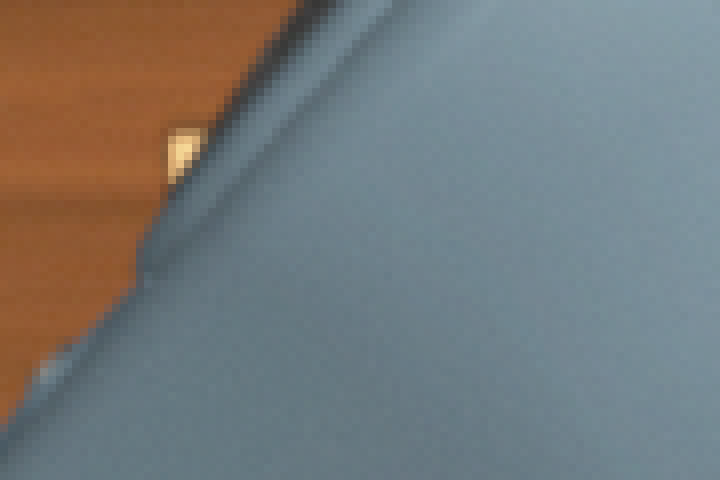

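The arm hides the white lamp in this crop. Green is only 2.5 mm off the recess centre, well inside the 9 mm margin. I use the first top picture for the white lamp and move on to the white module.

Run:
```python
from h import *
t=cv2.imread("pics/top0.png");P=campose("top")
hsv=cv2.cvtColor(t,cv2.COLOR_BGR2HSV)
print(hsv[227,330:386:2,1],hsv[227,330:386:2,2])
m=((hsv[...,1]<40)&(hsv[...,2]>150)).astype(np.uint8)
m=cv2.morphologyEx(m,cv2.MORPH_OPEN,np.ones((5,5)))
n,l,st,c=cv2.connectedComponentsWithStats(m); k=l[227,362]; ys,xs=np.nonzero(l==k)
r=cv2.minAreaRect((p2w(P,np.c_[xs,ys],.014)[:,:2]*1000).astype(np.float32)); print(r,st[k])
```

```text
[169 168 128 105   3  18 121   5   3   2   0   0   0   0   0   0   0   0
   0   0   0   0   0   7   2  32 169 161] [142 141 160 223  76  85 204 255 244 245 247 247 247 247 247 247 247 247
 247 247 247 247 247 241 250 158 131 138]
((442.42999267578125, -80.71144104003906), (75.95459747314453, 65.38542175292969), 89.35661315917969) [ 344  212   37   32 1117]
```

Request:
{"fn": "drive_tool", "kwargs": {
  "plan": [
    [-193,1,56,0,-34.9,0,60],
    [-193,1,56,0,-34.9,0,60],
    [-193,1,56,0,-34.9,0,60],
    [-193,1,56,0,-34.9,0,60],
    [-193,1,56,0,-34.9,0,60],
    [-193,1,56,0,-34.9,0,60],
    [-193,1,56,0,-34.9,0,60],
    [-193,1,56,0,-34.9,0,60]
  ]
}}

```text
time: 18.9
position: [0.6375, -0.1851, 0.1482]
tool_rot: [0.556, -0.438, 0.437, -0.555]
ft_force: [0.4, -0.6, 0.2]
grip_width: 0.0603
```

```bash
python3 look.py white led 639.9 -184.2 w10
```

```text
18.9 [ 637.5 -185.1  148.2] 0.002 (array([ 640.7, -181.9]), 48.0, 33.8, -76.4, 1369)
shift [ -2.2 137.2   4.1] turn [ 0.1 -0.1 -0.1]
shift [ -2.2 137.2   4.1] turn [1.000e-01 1.799e+02 2.000e-01]
```

View pics/w10.png

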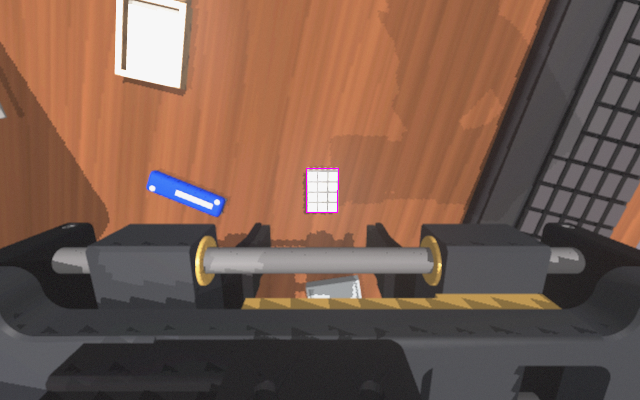

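The wrist view has the white module fitted at (322,190), clear of the knife and the tray. White lamp: centre (442.4, -80.7), yaw 89.4°, and the 76×65 rim matches.

Request:
{"fn": "drive_tool", "kwargs": {
  "plan": [
    [-2,50,4,0,0,0,60],
    [-2,100,4,0,0,0,60],
    [-2,125,4,0,0,0,60],
    [-2,136.5,4,0,0,0,60],
    [-2,136.5,4,0,0,0,60],
    [-2,136.5,4,0,0,0,25],
    [-2,136.5,4,0,0,0,25],
    [-2,136.5,4,0,0,0,25],
    [-2,136.5,4,0,0,0,25],
    [-2,136.5,4,0,0,0,25]
  ]
}}

```text
time: 19.95
position: [0.6427, -0.1811, 0.014]
tool_rot: [-0.556, 0.436, -0.437, 0.556]
ft_force: [-0.2, 0.2, 5.2]
grip_width: 0.0335
```

Run:
```python
from h import *
o=get_obs();tgt(o,442.4,-80.7,100,89.4)
```

```text
shift [-144.9  -86.4 -170.7] turn [ 1.000e-01 -1.657e+02  1.000e-01]
shift [-144.9  -86.4 -170.7] turn [-0.1 14.3  0.1]
```

Request:
{"fn": "drive_tool", "kwargs": {
  "plan": [
    [0,-30,0,0,0,0,25],
    [0,-75,0,0,0,0,25],
    [-145,-86,-171,0,14.3,0,25],
    [-145,-86,-171,0,14.3,0,25],
    [-145,-86,-171,0,14.3,0,25],
    [-145,-86,-171,0,14.3,0,25],
    [-145,-86,-171,0,14.3,0,25],
    [-145,-86,-171,0,14.3,0,25],
    [-145,-86,-171,0,14.3,0,25],
    [-145,-86,-171,0,14.3,0,25]
  ]
}}

```text
time: 20.95
position: [0.444, -0.0816, 0.099]
tool_rot: [0.497, -0.501, 0.504, -0.498]
ft_force: [-0.7, -0.1, -1.2]
grip_width: 0.034
```

```bash
python3 look.py white lamp 442.4 -80.7 w11
python3 - <<'E'
from h import *
tgt(get_obs(),442.4,-80.7,20,89.4)
E
```

```text
20.95 [444.  -81.6  99. ] 0.01 (array([442.2, -85.7]), 118.4, 69.9, 89.3, 6474)
shift [-1.  78.9 -1.7] turn [-1.0e-01  1.8e+02 -3.0e-01]
shift [-1.  78.9 -1.7] turn [-0.2 -0.   0.1]
```

View pics/w11.png

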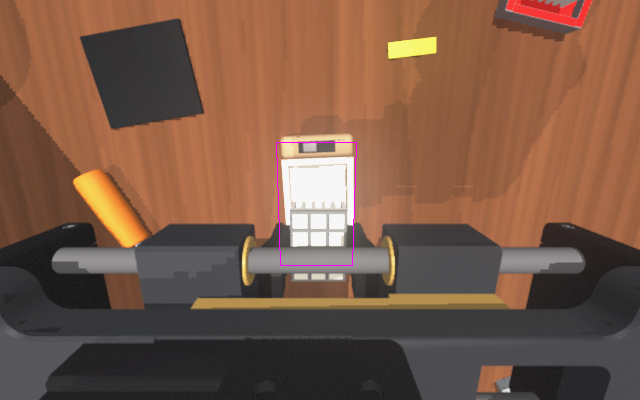

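The white module (289–347) is centred over the white lamp (281–355). The lamp appears about 2° counter-clockwise of the tool, which agrees with the first top fit of -88.2°, so I trim by 2° and lower.

Request:
{"fn": "drive_tool", "kwargs": {
  "plan": [
    [-1,20,-0.7,0,-2,0,25],
    [-1,50,-0.7,0,-2,0,25],
    [-1,70,-0.7,0,-2,0,25],
    [-1,75,-0.7,0,-2,0,25],
    [-1,77,-0.7,0,-2,0,25],
    [-1,78,-0.7,0,-2,0,25],
    [-1,78.7,-0.7,0,-2,0,25],
    [-1,79.2,-0.7,0,-2,0,25],
    [-1,79.2,-0.7,0,-2,0,25]
  ]
}}

```text
time: 21.9
position: [0.4414, -0.0796, 0.0201]
tool_rot: [-0.506, 0.493, -0.494, 0.506]
ft_force: [-0.5, 0.1, -0.4]
grip_width: 0.0333
```

Request:
{"fn": "drive_tool", "kwargs": {
  "plan": [
    [0,0.5,0,0,0,0,25],
    [0,1,0,0,0,0,25],
    [0,1,0,0,0,0,25]
  ]
}}

```text
time: 22.2
position: [0.4413, -0.0796, 0.0199]
tool_rot: [-0.506, 0.493, -0.494, 0.506]
ft_force: [-0.6, 0.4, 11.9]
grip_width: 0.0339
```

Contact. I release, lift, and back away so the top camera can see.

Request:
{"fn": "drive_tool", "kwargs": {
  "plan": [
    [0,0,0,0,0,0,50],
    [0,0,0,0,0,0,50],
    [0,0,0,0,0,0,50],
    [0,-20,0,0,0,0,60],
    [0,-60,0,0,0,0,60],
    [0,-110,0,0,0,0,60],
    [0,-132,0,0,0,0,60],
    [0,-132,0,0,0,0,60]
  ]
}}

```text
time: 23.0
position: [0.4431, -0.0804, 0.1534]
tool_rot: [-0.505, 0.491, -0.496, 0.507]
ft_force: [-0.1, 0.0, -0.6]
grip_width: 0.0599
```

```bash
python3 look.py white lamp 442 -80 w12
python3 - <<'E'
from h import *
tgt(get_obs(),236,560,250,89.4)
E
```

```text
23.0 [443.1 -80.4 153.4] 0.068 (array([444.4, -71.1]), 88.8, 64.1, -88.3, 3875)
shift [-644.5 -100.  -189.8] turn [ 1.00e-01 -1.78e+02  3.00e-01]
shift [-644.5 -100.  -189.8] turn [-0.2  2.   0.1]
```

View pics/w12.png

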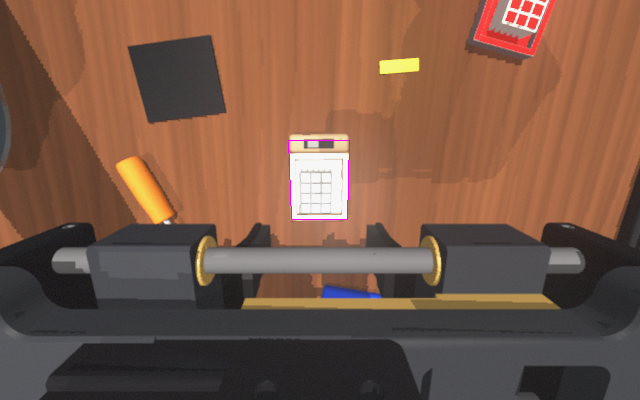

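White is seated at (316,192), centred and aligned. I retreat for a final overview.

Request:
{"fn": "drive_tool", "kwargs": {
  "plan": [
    [0,-50,0,0,0,0,60],
    [0,-100,0,0,0,0,60],
    [-644,-100,-190,0,0,0,60],
    [-644,-100,-190,0,0,0,60],
    [-644,-100,-190,0,0,0,60],
    [-644,-100,-190,0,0,0,60],
    [-644,-100,-190,0,0,0,60],
    [-644,-100,-190,0,0,0,60],
    [-644,-100,-190,0,0,0,60],
    [-644,-100,-190,0,0,0,60]
  ]
}}

```text
time: 24.05
position: [0.3167, 0.3026, 0.2486]
tool_rot: [0.507, -0.494, 0.494, -0.505]
ft_force: [1.3, 0.7, 0.4]
grip_width: 0.0603
```

Request:
{"fn": "drive_tool", "kwargs": {
  "plan": [
    [-200,0,-60,0,0,0,60],
    [-200,0,-60,0,0,0,60],
    [-200,0,-60,0,0,0,60],
    [-200,0,-60,0,0,0,60],
    [-200,0,-60,0,0,0,60],
    [-200,0,-60,0,0,0,60]
  ]
}}

```text
time: 24.65
position: [0.2524, 0.5001, 0.248]
tool_rot: [0.508, -0.493, 0.493, -0.505]
ft_force: [-0.3, -1.2, -0.6]
grip_width: 0.0598
```

Run:
```python
from h import *
t=camera("top");cv2.imwrite("pics/top2.png",t);P=campose("top")
for c,p in dict(red=(630,102),amber=(396,303),green=(516,-342)).items():
    n=np.array(p)/1000; print(c,rect(t,P,"white",n,.028,.035),rect(t,P,c,n,.014,.065))
print([(n,mark_of("top",n)[:1]) for n in("led_burnt","knife")])
```

```text
red (array([627.3, 101.4]), 46.9, 34.8, 77.9, 135) (array([629.9, 102.1]), 74.8, 64.8, 77.9, 618)
amber (array([395.4, 302.8]), 47.1, 35.0, -80.4, 144) (array([396. , 302.6]), 76.3, 65.9, -80.2, 751)
green (array([ 514.5, -343. ]), 49.0, 35.6, 68.4, 142) (array([ 515.6, -341.5]), 76.5, 64.9, 68.3, 735)
[('led_burnt', [{'location': [187.7, 171.9], 'conf': 0.66}]), ('knife', [{'location': [431.0, 202.5], 'conf': 0.81}])]
```

View pics/top2.png

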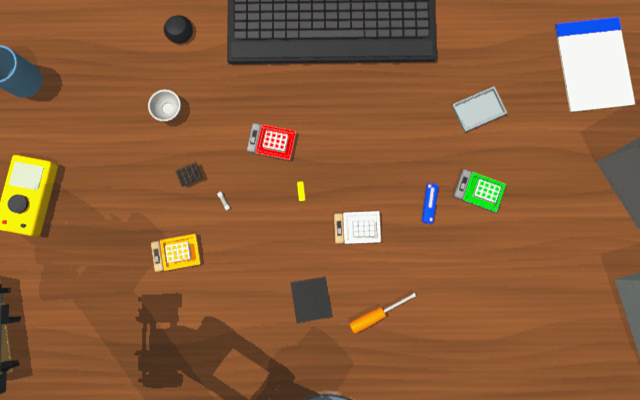

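The overview shows all four modules in their matching recesses: red (275,142), amber (178,252), green (487,190), white (364,227). The burnt module (189,175) and the knife (430,203) look unmoved, and the arm is clear.

```bash
python3 -c "
from rig import *
print(hand_in())"
```

```text
the job is handed in; nothing more can be done
None
```

All four LED modules are in their matching lamp housings, placed in the order red, amber, green, white. I handed the job in at about 25 s of robot time.

- **Placing:** Each module was lowered until light contact, 5–12 N at the wrist, and then released.
- **Final overhead check:** Red, amber and green lie within about 3 mm of their recess centres, with 9 mm of margin. Their yaw matches the recess to within about 0.3°.
- **White module:** I checked this one only by eye, in the wrist and overhead views. An automatic fit cannot separate white LEDs from a white lining. It looks centred and aligned. My two overhead estimates of the white lamp's yaw disagreed by about 2°, and I placed it by the one the wrist view supported.
- **Left alone:** The burnt module and the knife look unmoved in the pictures. The detector's reading for each shifted by about 3 px, which is within its usual error.
- **Not measured:** I judged flatness from the contact height and the pictures; I did not measure it separately.

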